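Open the screen press and slide the repaired phone out

TASK

The phone in the screen press has finished bonding. With the fingertips, push the counterweighted press arm up from underneath its yellow lip, past its balance point, so that it leans back on its stop and stays raised; push it up steadily, do not grip the lip or fling the arm. Only when it stays up, push the tray by its green plate all the way out to its stop, towards the robot's left, leaving the phone lying in the tray and everything else on the bench where it is.

Things in the scene. Friction and masses are not known exactly. Their poses are not given: they have to be found in the camera images.
- press: Screen press fixed to the bench: grey base 200 mm (its x, -90 to +110) by 180 mm (y), 30 mm high; white posts 125 mm tall at x = 60 mm. Origin on the bench under the base; +x points from the user's side to the hinge, +y to the left, where the tray comes out, z up. In front of the base (x < -90 mm), under the arm's lip, there is only bare bench.
- press_arm (a joint): Counterweighted press arm on a level hinge (along the press's y). 0 = down, level, its pad 2 mm over the phone; grows as the lip rises; 1.75 rad (100 degrees) = leaning back on its stop. Below about 0.79 rad (45 degrees) it falls back down; above that it tips over onto the stop by itself (damped, about 1 rad/s, up to 2 s) and stays. Pushing it up at the lip takes 1 to 3 N.
- press_hinge (a point): On the hinge axis, in the middle, 60 mm along the press's x from its origin, 110 mm above the bench.
- press_lip (a point): Middle of the front edge of the arm's yellow lip, 183 mm from the hinge axis, moving with it (110 mm above the bench when down). The edge is a round bar 14 mm thick, 100 mm wide (press's y); behind it a 6 mm plate runs 60 mm towards the hinge, its underside free: push there. A black cover on its top and rear must not be pressed. The rubber pad hangs 64 mm below the arm, 65 to 115 mm from the hinge. x: from lip to hinge.
- tray (a joint): Blue tray that slides to the press's +y (left) out of the press; 0 = fully in (start), 0.095 m = out against its rigid end stop. Stays where it is left; sliding takes about 2 N.
- tray_push (a point): Middle of the outer (-y) face of the tray's upright green push plate, 60 mm wide along the press's x, 12 mm thick, top edge 15 mm above this point, which is 61 mm above the bench; 31 mm above the press base. Moves with the tray; axes as the press's. Push it towards the press's +y.
- tray_nest (a point): Centre of the tray's inner floor, 36 mm above the bench. The nest is 80 x 156 mm inside, its rim 9 mm above this point. Moves with the tray; axes as the press's.
- phone: Phone with black screen lying loose in the tray's nest, 72 mm (x) by 148 mm (y) by 8 mm; origin at the centre of its underside.
- spare_phone: white-framed phone lying flat, 72 x 148 x 8 mm; loose bystander; origin at the centre of its underside.
- screwdriver: red-handled screwdriver, 160 mm long, lying on the mat; loose bystander; origin in the middle of its length.
- solvent: blue plastic bottle, 52 mm across, 110 mm tall; loose bystander; origin at the centre of its underside.
- swab_cup: white cup of swabs, 68 mm across, 75 mm tall, swabs to 92 mm; loose bystander; origin at the centre of its underside.
- tape_dispenser: pink tape dispenser, 45 x 110 mm, 75 mm tall; loose bystander; origin at the centre of its underside.
- parts_tin: open aluminium tin with four compartments, 75 x 75 x 25 mm; loose bystander; origin at the centre of its underside.
Things that resemble listed ones, but are neither listed nor needed, are in the scene too. What is meant by the phone is not orange, and is the smaller of those in its own colour.

How it is judged:
By the outcome, as a careful person would: the job done as asked, in the order asked, and still so for the second after the job is handed in, with the robot touching nothing.
It also fails if it takes over 51 s, if anything falls off the work surface, if the arm or the gripper's body presses on something with over 40 N, if the wrist force passes 120 N, or if a joint passes its speed limit or range.

ROBOT

A 6-joint arm with a two-finger parallel gripper is mounted at the origin on the work surface. World frame = base frame: x ahead of the robot, y to its left, z up, the work surface at z = 0. Lengths are in m, angles in rad, forces in N, time in s.
With the tool pointing down it reaches from about 0.275 to 0.825 m from the base axis. Payload 4.9 kg.
Tool frame: the origin (TCP) lies midway between the tips of the shut fingers; the grasp point (between the pads) lies 19 mm behind it (bot.hold_point_z is the distance from the TCP to the grasp point, in m); z points along the fingers, y is the line along which they close (so a half turn about z gives the same grasp; the last joint's range is limited). The gripper opens to 85 mm and grips with 20 to 120 N. Pads are 22 mm wide; open, the fingers measure 114 mm over their backs; the gripper's body (76 mm by 85 mm) begins 54 mm behind the grasp point. The pads swing forward as they close: fully open they stand 13 mm farther back than shut.
Start: joints at [1.049, 0.326, -0.193, 1.052, 0, 1.437], TCP at [0.208, 0.509, 0.208] pointing down, gripper open.
Joint ranges: [-2.65, 2.65], [-0.97, 1.79], [-1.3, 1.35], [-1.93, 2.1], [-1.47, 1.37], [-3.14, 3.14]. Speed limits (rad/s): [2.57, 2.57, 3.14, 3.14, 3.14, 3.14].

INTERFACE

Orientations are given as a unit quaternion [x, y, z, w].
In Python, from workcell import bot gives the robot as it stands.
- The arm moves only by the tool carry_out, never from a script. Its argument "targets" is a list of rows, each an object of numbers: "claw": the opening, from 0 (shut) to 1 (fully open); "tx", "ty", "tz": the shift along the tool's x, y, z in mm; "roll": the turn about the tool's z in degrees. In form: [{"claw": .., "tx": .., "ty": .., "tz": .., "roll": ..}, ...]. A call has 1 to 20 rows; each row shifts and turns the commanded pose from where the row before left it, along the tool's axes as they then stand; what a row does not reach is not made up. A row lasts 1/10 s, in which the tool goes at most 50 mm and 8.59 degrees, less where a joint would pass 70% of its speed; a pose out of reach is approached as far as the arm can. A call with a gripper value outside its range is refused whole. The fingers move at their own pace and stop on an object; "squeeze" is the grip in N (left out, the last holds). Time passes only in rows, so rows that do not move let the fingers close. It gives the time, the measured TCP pose, the force, the opening and the grip force at its end, in the units of the state.
- bot.observe(): the state, without advancing time (a new reading comes with each control period).
- bot.get_image(name): name is "scene" or "top" or "wrist"; returns the picture (384x512x3 uint8, red, green, blue); there is no depth.
- bot.camera_params(name): a dict with "fx", "fy", "cx", "cy" (pixels), "T" (4x4, takes a point from camera to world coordinates); the wrist camera has in their place "mount" (4x4, takes a point from camera to tool coordinates, whose origin is the TCP and whose axes are the flange's). Camera axes: x right, y down, z forward; pixel columns grow to the right and rows downward; lengths in m; the calibration is good to about 2 mm. A picture is of the moment at which its call begins: read the wrist's pose just before it. camera_params takes no time and is no camera call.
- bot.hand_in(): hands the job in; it is judged then, once.
The state is a dict: "time": time; "joint_pos": joint angles; "joint_vel": joint speeds; "effort": joint torques, N m; "tool_pos": TCP position; "ee_rot": TCP orientation; "ft_force": force on the tool from outside, world axes, zero at the start; "moment": the same for the moment, N m; "gripper_width": opening from 0.0 (shut) to 1.0 (fully open); "grasp_force": force on a finger pad.
Only numpy, scipy, OpenCV 4.12 (cv2) and the standard library are available. Lean on these libraries where they do the work, as an engineer would, in place of code of your own. Each camera call takes 0.05 s, during which the arm holds its last target. There are 200 camera calls.

## Working session

There is one attempt and no reset: what is moved stays moved. The work goes in short steps, Python scripts to look and compute and a tool call to move; the robot and the scene stay as the last step left them, time stands still between calls to the robot, and variables do not carry over. Pictures are saved under pics/ and viewed, at most 10 in all, crops included, and the job is handed in when it is done.

Besides the shell and the picture viewer there is one more tool, called after "Call:" as name([rows], argument=value, ...), one row to a line, values as JSON. carry_out: Moves the arm, as the interface text tells. Its arguments: {"type":"object","properties":{"targets":{"type":"array"},"squeeze":{"type":"number"}},"required":["targets"]}

```bash
mkdir -p pics
cat > h.py <<'E'
import numpy as np, cv2
from workcell import bot
from scipy.spatial.transform import Rotation as R
def save(n,f):
    im=bot.get_image(n); cv2.imwrite('pics/'+f,im[:,:,::-1]); return im
def ray(n,u,v,z):
    p=bot.camera_params(n); T=np.array(p['T']); d=T[:3,:3]@np.array([(u-p['cx'])/p['fx'],(v-p['cy'])/p['fy'],1]); o=T[:3,3]
    return o+d*(z-o[2])/d[2]
def proj(n,P):
    p=bot.camera_params(n); q=np.linalg.inv(np.array(p['T']))@np.append(P,1); return [round(p['fx']*q[0]/q[2]+p['cx'],1),round(p['fy']*q[1]/q[2]+p['cy'],1)]
E
python3 - <<'E'
from h import *
a=save('top','top1.png');b=save('scene','scene1.png')
for n in('top','scene'): print(bot.camera_params(n))
s=bot.observe();print(s['tool_pos'],s['ee_rot'],s['time'])
E
```

```text
{'fx': 370.8823849139791, 'fy': 370.8823849139791, 'cx': 261.8966369029364, 'cy': 189.88720082628458, 'T': array([[-0.01830187, -0.99204417,  0.1245528 ,  0.34440213],
       [-0.99975507,  0.01970825,  0.01006859,  0.06184805],
       [-0.0124432 , -0.12433802, -0.99216189,  1.20285192],
       [ 0.        ,  0.        ,  0.        ,  1.        ]])}
{'fx': 480.38500611761566, 'fy': 480.38500611761566, 'cx': 249.7851515167076, 'cy': 195.39500218769922, 'T': array([[ 0.03964074,  0.79868194, -0.60044631,  1.20711548],
       [ 0.99919861, -0.02835026,  0.02825586,  0.03400219],
       [ 0.00554464, -0.60108521, -0.79916571,  1.06798561],
       [ 0.        ,  0.        ,  0.        ,  1.        ]])}
[0.20767888 0.50866311 0.20725891] [ 1.92688146e-01  9.81259708e-01 -7.69527384e-04 -2.66023440e-04] 0.1
```

View pics/top1.png

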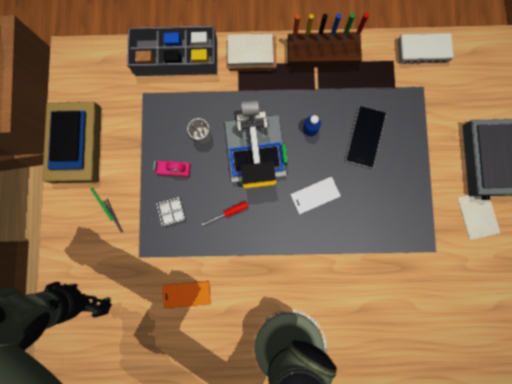

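View pics/scene1.png

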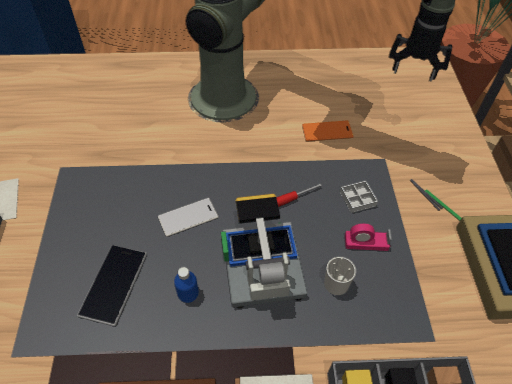

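The top view shows the press with its yellow lip at about (260,184), the hinge end at about (250,110), and the green plate at about (285,153). Three things could be the phone:
- The black one in the press tray, top (245,160). It is the smaller black one and sits in the press, so it fits.
- The large black one on the mat, (366,137).
- The one in the tan fixture, (67,140).

I'll measure the press and confirm the choice in a crop.

Run:
```python
from h import *
t=cv2.imread('pics/top1.png');s=cv2.imread('pics/scene1.png')
def comps(im,lo,hi,box,n,z,m=15):
    h=cv2.inRange(cv2.cvtColor(im,cv2.COLOR_BGR2HSV),lo,hi); k=np.zeros_like(h);x0,y0,x1,y1=box;k[y0:y1,x0:x1]=h[y0:y1,x0:x1]
    for c in cv2.findContours(k,0,1)[0]:
        if cv2.contourArea(c)<m: continue
        r=cv2.boxPoints(cv2.minAreaRect(c)); print(n,z,r.round(1).tolist(),[ray(n,*p,z)[:2].round(3).tolist() for p in r])
for nm,lo,hi,zt in (('yellow',(20,100,80),(35,255,255),.117),('green',(45,100,60),(80,255,255),.076),('blue',(100,120,60),(125,255,255),.045),('red',(0,150,80),(8,255,255),.012)):
    print(nm); comps(t,lo,hi,(190,80,330,230),'top',zt); comps(s,lo,hi,(180,150,330,310),'scene',zt)
cv2.imwrite('pics/crop1.png',np.hstack([cv2.resize(t[90:220,200:320],(390,422),interpolation=2),cv2.resize(s[180:310,205:325],(390,422),interpolation=2)]))
```

```text
yellow
top 0.117 [[241.6999969482422, 183.3000030517578], [275.8999938964844, 178.89999389648438], [276.5, 184.1999969482422], [242.3000030517578, 188.60000610351562]] [[0.502, 0.132], [0.513, 0.031], [0.497, 0.029], [0.486, 0.131]]
scene 0.117 [[234.6999969482422, 197.3000030517578], [274.79998779296875, 192.8000030517578], [275.20001220703125, 196.5], [235.10000610351562, 201.0]] [[0.497, 0.03], [0.487, 0.13], [0.498, 0.13], [0.508, 0.031]]
green
top 0.076 [[281.0, 144.10000610351562], [285.1000061035156, 143.60000610351562], [287.8999938964844, 163.60000610351562], [283.8999938964844, 164.1999969482422]] [[0.628, 0.011], [0.63, -0.001], [0.566, -0.009], [0.565, 0.004]]
scene 0.076 [[220.1999969482422, 232.10000610351562], [225.10000610351562, 231.39999389648438], [229.10000610351562, 259.70001220703125], [224.1999969482422, 260.3999938964844]] [[0.571, -0.008], [0.57, 0.004], [0.649, 0.013], [0.65, 0.002]]
blue
top 0.045 [[229.0, 146.0], [250.0, 146.0], [250.0, 175.0], [229.0, 175.0]] [[0.633, 0.176], [0.632, 0.109], [0.538, 0.11], [0.539, 0.177]]
top 0.045 [[258.70001220703125, 1
[... 745 characters left out ...]
.084], [0.643, 0.088], [0.649, 0.013]]
scene 0.045 [[265.5, 228.39999389648438], [281.1000061035156, 215.5], [307.6000061035156, 247.5], [292.0, 260.5]] [[0.545, 0.106], [0.506, 0.149], [0.604, 0.206], [0.639, 0.165]]
red
top 0.012 [[222.8000030517578, 210.3000030517578], [245.1999969482422, 200.10000610351562], [248.3000030517578, 206.89999389648438], [225.89999389648438, 217.10000610351562]] [[0.43, 0.201], [0.462, 0.128], [0.439, 0.119], [0.408, 0.191]]
scene 0.012 [[275.29998779296875, 197.6999969482422], [294.8999938964844, 189.8000030517578], [298.1000061035156, 197.8000030517578], [278.3999938964844, 205.60000610351562]] [[0.424, 0.141], [0.399, 0.197], [0.427, 0.203], [0.451, 0.148]]
```

View pics/crop1.png

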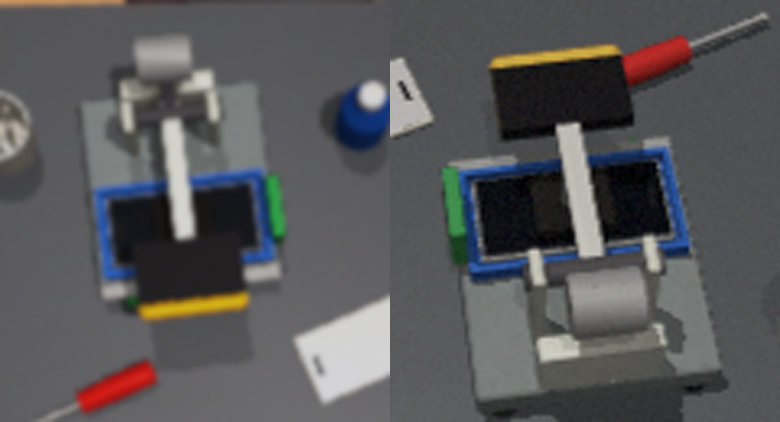

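The crop confirms it: the black phone is in the blue tray under the arm. The press yaw is about +6.5°, with the lip at about (0.489, 0.080) and the tray plate at about (0.598, -0.004). A row has no tilt, so I'll first go to the press's azimuth, high up with the fingers shut, then see how the tool behaves at the edge of reach.

Call:
carry_out([
  {"claw": 0,"tx": 0,"ty": 0,"tz": -48,"roll": -7.2},
  {"claw": 0,"tx": 0,"ty": 0,"tz": -48,"roll": -7.2},
  {"claw": 0,"tx": 0,"ty": 0,"tz": -48,"roll": -7.2},
  {"claw": 0,"tx": 0,"ty": 0,"tz": -48,"roll": -7.2},
  {"claw": 0,"tx": -11.4,"ty": -39.8,"tz": 0,"roll": 0},
  {"claw": 0,"tx": -11.4,"ty": -39.8,"tz": 0,"roll": 0},
  {"claw": 0,"tx": -11.4,"ty": -39.8,"tz": 0,"roll": 0},
  {"claw": 0,"tx": -11.4,"ty": -39.8,"tz": 0,"roll": 0},
  {"claw": 0,"tx": -11.4,"ty": -39.8,"tz": 0,"roll": 0},
  {"claw": 0,"tx": -11.4,"ty": -39.8,"tz": 0,"roll": 0},
  {"claw": 0,"tx": -11.4,"ty": -39.8,"tz": 0,"roll": 0},
  {"claw": 0,"tx": -11.4,"ty": -39.8,"tz": 0,"roll": 0},
  {"claw": 0,"tx": -11.4,"ty": -39.8,"tz": 0,"roll": 0},
  {"claw": 0,"tx": -11.4,"ty": -39.8,"tz": 0,"roll": 0},
  {"claw": 0,"tx": -11.4,"ty": -39.8,"tz": 0,"roll": 0},
  {"claw": 0,"tx": -11.4,"ty": -39.8,"tz": 0,"roll": 0},
])

```text
time: 1.7
tool_pos: [0.3987, 0.0487, 0.3998]
ee_rot: [-0.057, 0.998, 0.0, -0.0]
ft_force: [0.1, 0.2, -0.3]
gripper_width: 0.002
grasp_force: 0.0
```

Call:
carry_out([
  {"claw": 0,"tx": -10,"ty": 0,"tz": -45,"roll": 0},
  {"claw": 0,"tx": -10,"ty": 0,"tz": -45,"roll": 0},
  {"claw": 0,"tx": -10,"ty": 0,"tz": -45,"roll": 0},
  {"claw": 0,"tx": -10,"ty": 0,"tz": -45,"roll": 0},
  {"claw": 0,"tx": -10,"ty": 0,"tz": -45,"roll": 0},
  {"claw": 0,"tx": -10,"ty": 0,"tz": -45,"roll": 0},
])

```text
time: 2.3
tool_pos: [0.4538, 0.0556, 0.6308]
ee_rot: [-0.057, 0.998, -0.002, 0.024]
ft_force: [-0.5, -0.3, -1.4]
gripper_width: 0.001
grasp_force: 0.0
```

Run:
```python
from h import *
s=bot.observe();print(np.round(s['joint_pos'],3),s['tool_pos'],R.from_quat(s['ee_rot']).as_matrix().round(3).tolist(),s['time'])
```

```text
[-4.100e-02  2.650e-01  8.440e-01  2.102e+00  1.000e-03 -1.550e-01] [0.45381763 0.05558056 0.63075492] [[-0.992, -0.114, 0.048], [-0.114, 0.993, -0.0], [-0.047, -0.006, -0.999]] 2.3
```

The j4 limit makes the tool tilt outwards (j4 = 2.10, 2.7° so far). I'll continue upwards and see whether the tilt grows and is kept.

Call:
carry_out([
  {"claw": 0,"tx": 0,"ty": 0,"tz": -45,"roll": 0},
  {"claw": 0,"tx": 0,"ty": 0,"tz": -45,"roll": 0},
  {"claw": 0,"tx": 0,"ty": 0,"tz": -45,"roll": 0},
  {"claw": 0,"tx": 0,"ty": 0,"tz": -45,"roll": 0},
  {"claw": 0,"tx": 0,"ty": 0,"tz": -45,"roll": 0},
  {"claw": 0,"tx": 0,"ty": 0,"tz": -45,"roll": 0},
])

```text
time: 2.9
tool_pos: [0.3915, 0.0523, 0.7053]
ee_rot: [-0.057, 0.992, -0.009, 0.112]
ft_force: [-0.4, -0.2, 0.1]
gripper_width: -0.0
grasp_force: 0.0
```

```bash
cat > st.py <<'E'
from h import *
s=bot.observe();print(np.round(s['joint_pos'],3),s['tool_pos'].round(4),R.from_quat(s['ee_rot']).as_matrix().round(3).tolist(),s['time'],np.round(s['ft_force'],1))
E
python3 st.py
```

```text
[-0.062  0.091  0.849  2.104  0.009 -0.176] [0.3915 0.0523 0.7053] [[-0.968, -0.111, 0.223], [-0.115, 0.993, -0.005], [-0.221, -0.03, -0.975]] 2.9 [-0.4 -0.2  0.1]
```

Call:
carry_out([
  {"claw": 0,"tx": -30,"ty": 0,"tz": -35,"roll": 0},
  {"claw": 0,"tx": -30,"ty": 0,"tz": -35,"roll": 0},
  {"claw": 0,"tx": -30,"ty": 0,"tz": -35,"roll": 0},
  {"claw": 0,"tx": -30,"ty": 0,"tz": -35,"roll": 0},
  {"claw": 0,"tx": -30,"ty": 0,"tz": -35,"roll": 0},
  {"claw": 0,"tx": -30,"ty": 0,"tz": -35,"roll": 0},
])

```text
time: 3.5
tool_pos: [0.4718, 0.0677, 0.7602]
ee_rot: [-0.056, 0.977, -0.014, 0.205]
ft_force: [0.9, -0.4, -0.6]
gripper_width: -0.002
grasp_force: 0.0
```

```bash
python3 st.py
```

```text
[-1.400e-02  2.270e-01  1.173e+00  2.104e+00  2.000e-03 -1.290e-01] [0.4718 0.0677 0.7602] [[-0.91, -0.105, 0.402], [-0.116, 0.993, -0.003], [-0.399, -0.05, -0.916]] 3.5 [ 0.9 -0.4 -0.6]
```

Call:
carry_out([
  {"claw": 0,"tx": -15,"ty": 0,"tz": -45,"roll": 0},
  {"claw": 0,"tx": -15,"ty": 0,"tz": -45,"roll": 0},
  {"claw": 0,"tx": -15,"ty": 0,"tz": -45,"roll": 0},
  {"claw": 0,"tx": -15,"ty": 0,"tz": -45,"roll": 0},
  {"claw": 0,"tx": -15,"ty": 0,"tz": -45,"roll": 0},
  {"claw": 0,"tx": -15,"ty": 0,"tz": -45,"roll": 0},
  {"claw": 0,"tx": -15,"ty": 0,"tz": -45,"roll": 0},
  {"claw": 0,"tx": -15,"ty": 0,"tz": -45,"roll": 0},
])

```text
time: 4.3
tool_pos: [0.3706, 0.074, 0.8632]
ee_rot: [-0.055, 0.943, -0.018, 0.326]
ft_force: [-0.6, 0.1, 0.2]
gripper_width: 0.003
grasp_force: 0.0
```

```bash
python3 st.py
```

```text
[-1.000e-03  3.000e-02  1.229e+00  2.104e+00  2.000e-03 -1.170e-01] [0.3706 0.074  0.8632] [[-0.781, -0.092, 0.618], [-0.116, 0.993, 0.002], [-0.614, -0.07, -0.786]] 4.3 [-0.6  0.1  0.2]
```

Call:
carry_out([
  {"claw": 0,"tx": -22,"ty": 0,"tz": -42,"roll": 0},
  {"claw": 0,"tx": -22,"ty": 0,"tz": -42,"roll": 0},
  {"claw": 0,"tx": -22,"ty": 0,"tz": -42,"roll": 0},
  {"claw": 0,"tx": -22,"ty": 0,"tz": -42,"roll": 0},
  {"claw": 0,"tx": -22,"ty": 0,"tz": -42,"roll": 0},
  {"claw": 0,"tx": -22,"ty": 0,"tz": -42,"roll": 0},
  {"claw": 0,"tx": -22,"ty": 0,"tz": -42,"roll": 0},
  {"claw": 0,"tx": -22,"ty": 0,"tz": -42,"roll": 0},
  {"claw": 0,"tx": -22,"ty": 0,"tz": -42,"roll": 0},
  {"claw": 0,"tx": -22,"ty": 0,"tz": -42,"roll": 0},
])

```text
time: 5.3
tool_pos: [0.2401, 0.0793, 0.9601]
ee_rot: [-0.059, 0.884, -0.014, 0.464]
ft_force: [-0.0, -0.4, 0.9]
gripper_width: -0.0
grasp_force: 0.0
```

```bash
python3 st.py
```

```text
[ 0.173 -0.145  1.347  2.104 -0.113 -0.018] [0.2401 0.0793 0.9601] [[-0.563, -0.09, 0.821], [-0.117, 0.993, 0.029], [-0.818, -0.08, -0.57]] 5.3 [-0.  -0.4  0.9]
```

The tool now points 35° below horizontal towards the press, which suits pushing up from under the lip. I'll descend, going outward first.

Call:
carry_out([
  {"claw": 0,"tx": 0,"ty": -1.2,"tz": 41.6,"roll": 0},
  {"claw": 0,"tx": 0,"ty": -1.2,"tz": 41.6,"roll": 0},
  {"claw": 0,"tx": 0,"ty": -1.2,"tz": 41.6,"roll": 0},
  {"claw": 0,"tx": 0,"ty": -1.2,"tz": 41.6,"roll": 0},
  {"claw": 0,"tx": 0,"ty": -1.2,"tz": 41.6,"roll": 0},
  {"claw": 0,"tx": 0,"ty": -1.2,"tz": 41.6,"roll": 0},
  {"claw": 0,"tx": 0,"ty": -1.2,"tz": 41.6,"roll": 0},
  {"claw": 0,"tx": 0,"ty": -1.2,"tz": 41.6,"roll": 0},
  {"claw": 0,"tx": 0,"ty": -1.2,"tz": 41.6,"roll": 0},
  {"claw": 0,"tx": 32,"ty": 3,"tz": 22,"roll": 0},
  {"claw": 0,"tx": 32,"ty": 3,"tz": 22,"roll": 0},
  {"claw": 0,"tx": 32,"ty": 3,"tz": 22,"roll": 0},
  {"claw": 0,"tx": 32,"ty": 3,"tz": 22,"roll": 0},
  {"claw": 0,"tx": 32,"ty": 3,"tz": 22,"roll": 0},
  {"claw": 0,"tx": 32,"ty": 3,"tz": 22,"roll": 0},
  {"claw": 0,"tx": 32,"ty": 3,"tz": 22,"roll": 0},
])

```text
time: 6.9
tool_pos: [0.5194, 0.0788, 0.4938]
ee_rot: [-0.056, 0.886, -0.016, 0.461]
ft_force: [-0.0, 0.3, -0.3]
gripper_width: -0.0
grasp_force: 0.0
```

```bash
python3 st.py
```

```text
[-0.01  -0.507 -0.687  0.432  0.031 -0.12 ] [0.5194 0.0788 0.4938] [[-0.569, -0.084, 0.818], [-0.114, 0.993, 0.023], [-0.814, -0.08, -0.575]] 6.9 [-0.   0.3 -0.3]
```

Call:
carry_out([
  {"claw": 0,"tx": 36.5,"ty": 3.9,"tz": 12.3,"roll": 0},
  {"claw": 0,"tx": 36.5,"ty": 3.9,"tz": 12.3,"roll": 0},
  {"claw": 0,"tx": 36.5,"ty": 3.9,"tz": 12.3,"roll": 0},
  {"claw": 0,"tx": 36.5,"ty": 3.9,"tz": 12.3,"roll": 0},
  {"claw": 0,"tx": 36.5,"ty": 3.9,"tz": 12.3,"roll": 0},
  {"claw": 0,"tx": 36.5,"ty": 3.9,"tz": 12.3,"roll": 0},
  {"claw": 0,"tx": 36.5,"ty": 3.9,"tz": 12.3,"roll": 0},
  {"claw": 0,"tx": 36.5,"ty": 3.9,"tz": 12.3,"roll": 0},
])

```text
time: 7.7
tool_pos: [0.449, 0.0857, 0.2386]
ee_rot: [-0.055, 0.896, -0.018, 0.44]
ft_force: [0.1, 0.0, 0.5]
gripper_width: -0.001
grasp_force: 0.0
```

```bash
python3 st.py; python3 -c "
from h import *
im=save('wrist','w1.png')
a=cv2.imread('pics/w1.png');b=bot.get_image('scene')[100:340,150:470,::-1]
cv2.imwrite('pics/w1b.png',np.hstack([cv2.resize(a,(400,300)),cv2.resize(b,(400,300))]))"
```

```text
[ 0.036 -0.417 -1.295 -0.219 -0.012 -0.092] [0.449  0.0857 0.2386] [[-0.607, -0.082, 0.79], [-0.114, 0.993, 0.016], [-0.786, -0.08, -0.612]] 7.7 [0.1 0.  0.5]
```

View pics/w1b.png

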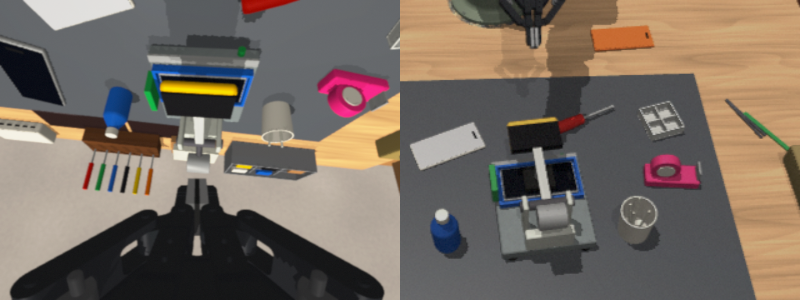

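The wrist view shows the fingers pointing at the press with the lip bar ahead. In the scene crop the lip at about (535,122) is in front of the gripper. The j3 limit is trading away some tilt here, so I'll fit the planar kinematics from the logged poses to see what is reachable at the lip.

```bash
cat > fk.py <<'E'
import numpy as np
from scipy.optimize import least_squares
D=[([1.049,.326,-.193,1.052],[.208,.509,.207]),([-.041,.265,.844,2.102],[.4538,.0556,.6308]),([-.062,.091,.849,2.104],[.3915,.0523,.7053]),([-.014,.227,1.173,2.104],[.4718,.0677,.7602]),([-.001,.03,1.229,2.104],[.3706,.074,.8632]),([-.01,-.507,-.687,.432],[.5194,.0788,.4938]),([.036,-.417,-1.295,-.219],[.449,.0857,.2386])]
def fk(p,q):
    a,h,l1,l2,l3,b=p;_,j2,j3,j4=q;A=j2-j3;B=A+j4
    return np.array([a+l1*np.sin(j2)+l2*np.cos(A)+b*np.sin(A)+l3*np.cos(B),h+l1*np.cos(j2)-l2*np.sin(A)+b*np.cos(A)-l3*np.sin(B)])
f=lambda p:np.concatenate([fk(p,q)-[x[0]*np.cos(q[0])+x[1]*np.sin(q[0]),x[2]] for q,x in D])
s=least_squares(f,[0,.2,.3,.3,.2,0]);P=s.x
if __name__=='__main__':
    print(P.round(4),np.abs(s.fun).max())
    lo,hi=[-.97,-1.3,-1.93],[1.79,1.35,2.1]
    for r,z in((.42,.15),(.45,.12),(.48,.1),(.506,.066),(.506,.081),(.55,.15),(.6,.24)):
        best=[]
        for tilt in (35,45,55,60):
            B=np.pi/2-np.radians(tilt)
            g=least_squares(lambda j:np.append(fk(P,[0,j[0],j[1],B-j[0]+j[1]])-[r,z],0),[0,-1],bounds=(lo[:2],hi[:2]))
            best.append((tilt,round(1e3*np.sqrt(2*g.cost)),g.x.round(2).tolist(),round(B-g.x[0]+g.x[1],2)))
        print(r,z,best)
E
python3 fk.py
```

```text
[-0.0006  0.3025  0.5155  0.3985  0.4463  0.0696] 0.0003516616515236437
0.42 0.15 [(35, 0, [-0.23, -1.2], np.float64(-0.01)), (45, 36, [-0.29, -1.3], np.float64(-0.23)), (55, 112, [-0.37, -1.3], np.float64(-0.32)), (60, 151, [-0.41, -1.3], np.float64(-0.37))]
0.45 0.12 [(35, 0, [-0.07, -1.2], np.float64(-0.17)), (45, 40, [-0.07, -1.3], np.float64(-0.45)), (55, 117, [0.0, -1.3], np.float64(-0.69)), (60, 154, [0.15, -1.3], np.float64(-0.92))]
0.48 0.1 [(35, 0, [0.05, -1.18], np.float64(-0.27)), (45, 30, [0.11, -1.3], np.float64(-0.63)), (55, 103, [0.28, -1.3], np.float64(-0.97)), (60, 133, [0.5, -1.3], np.float64(-1.27))]
0.506 0.066 [(35, 0, [0.2, -1.17], np.float64(-0.41)), (45, 23, [0.32, -1.3], np.float64(-0.83)), (55, 87, [0.58, -1.3], np.float64(-1.26)), (60, 109, [0.82, -1.3], np.float64(-1.6))]
0.506 0.081 [(35, 0, [0.15, -1.15], np.float64(-0.34)), (45, 17, [0.26, -1.3], np.float64(-0.77)), (55, 84, [0.47, -1.3], np.float64(-1.16)), (60, 109, [0.7, -1.3], np.float64(-1.48))]
0.55 0.15 [(35, 0, [0.05, -0.97], np.float64(-0.06)), (45, 0, [0.07, -1.16], np.float64(-0.44)), (55, 18, [0.2, -1.3], np.float64(-0.89)), (60, 51, [0.31, -1.3], np.float64(-1.08))]
0.6 0.24 [(35, 0, [0.0, -0.73], np.float64(0.23)), (45, 0, [-0.05, -0.92], np.float64(-0.09)), (55, 0, [-0.02, -1.11], np.float64(-0.48)), (60, 0, [0.04, -1.2], np.float64(-0.72))]
```

Call:
carry_out([
  {"claw": 0,"tx": 16,"ty": 0.5,"tz": 11.7,"roll": 0},
  {"claw": 0,"tx": 16,"ty": 0.5,"tz": 11.7,"roll": 0},
  {"claw": 0,"tx": 16,"ty": 0.5,"tz": 11.7,"roll": 0},
  {"claw": 0,"tx": 16,"ty": 0.5,"tz": 11.7,"roll": 0},
  {"claw": 0,"tx": 16,"ty": 0.5,"tz": 11.7,"roll": 0},
  {"claw": 0,"tx": 16,"ty": 0.5,"tz": 11.7,"roll": 0},
])

```text
time: 8.4
tool_pos: [0.478, 0.0945, 0.1741]
ee_rot: [-0.053, 0.913, -0.022, 0.404]
ft_force: [-0.3, 1.0, 0.4]
gripper_width: -0.001
grasp_force: 0.0
```

```bash
python3 st.py
```

```text
[ 0.084 -0.124 -1.295 -0.432 -0.059 -0.059] [0.478  0.0945 0.1741] [[-0.668, -0.08, 0.74], [-0.115, 0.993, 0.003], [-0.736, -0.084, -0.672]] 8.4 [-0.3  1.   0.4]
```

Call:
carry_out([
  {"claw": 0,"tx": 19,"ty": -3,"tz": -12,"roll": 0},
  {"claw": 0,"tx": 19,"ty": -3,"tz": -12,"roll": 0},
  {"claw": 0,"tx": 19,"ty": -3,"tz": -12,"roll": 0},
  {"claw": 0,"tx": 19,"ty": -3,"tz": -12,"roll": 0},
])

```text
time: 8.8
tool_pos: [0.4149, 0.0856, 0.1907]
ee_rot: [-0.052, 0.923, -0.026, 0.38]
ft_force: [-0.4, -0.8, -0.4]
gripper_width: -0.002
grasp_force: 0.0
```

```bash
python3 st.py
```

```text
[ 0.077 -0.377 -1.295 -0.127 -0.062 -0.061] [0.4149 0.0856 0.1907] [[-0.706, -0.077, 0.704], [-0.115, 0.993, -0.008], [-0.699, -0.087, -0.71]] 8.8 [-0.4 -0.8 -0.4]
```

Call:
carry_out([
  {"claw": 0,"tx": 15.5,"ty": 0,"tz": 7,"roll": 0},
  {"claw": 0,"tx": 15.5,"ty": 0,"tz": 7,"roll": 0},
  {"claw": 0,"tx": 15.5,"ty": 0,"tz": 7,"roll": 0},
  {"claw": 0,"tx": 15.5,"ty": 0,"tz": 7,"roll": 0},
  {"claw": 0,"tx": 15.5,"ty": 0,"tz": 7,"roll": 0},
])

```text
time: 9.3
tool_pos: [0.4099, 0.092, 0.1583]
ee_rot: [-0.05, 0.935, -0.031, 0.35]
ft_force: [-0.7, -0.2, 0.4]
gripper_width: 0.003
grasp_force: 0.0
```

```bash
python3 st.py
```

```text
[ 0.128 -0.27  -1.296 -0.166 -0.106 -0.018] [0.4099 0.092  0.1583] [[-0.75, -0.072, 0.657], [-0.114, 0.993, -0.022], [-0.651, -0.092, -0.754]] 9.3 [-0.7 -0.2  0.4]
```

Call:
carry_out([
  {"claw": 0,"tx": 4.5,"ty": -3.2,"tz": 18,"roll": 0},
  {"claw": 0,"tx": 4.5,"ty": -3.2,"tz": 18,"roll": 0},
  {"claw": 0,"tx": 4.5,"ty": -3.2,"tz": 18,"roll": 0},
])

```text
time: 9.6
tool_pos: [0.4467, 0.0847, 0.1219]
ee_rot: [-0.049, 0.938, -0.032, 0.342]
ft_force: [-0.4, 0.6, -0.5]
gripper_width: 0.002
grasp_force: 0.0
```

```bash
python3 st.py
```

```text
[ 0.083 -0.055 -1.295 -0.367 -0.08  -0.051] [0.4467 0.0847 0.1219] [[-0.761, -0.07, 0.644], [-0.114, 0.993, -0.026], [-0.638, -0.094, -0.764]] 9.6 [-0.4  0.6 -0.5]
```

Call:
carry_out([
  {"claw": 0,"tx": 1.5,"ty": -0.8,"tz": 16,"roll": 0},
  {"claw": 0,"tx": 1.5,"ty": -0.8,"tz": 16,"roll": 0},
  {"claw": 0,"tx": 1.5,"ty": -0.8,"tz": 16,"roll": 0},
  {"claw": 0,"tx": 1.5,"ty": -0.8,"tz": 16,"roll": 0},
])

```text
time: 10.0
tool_pos: [0.485, 0.0798, 0.0704]
ee_rot: [-0.049, 0.939, -0.032, 0.34]
ft_force: [-0.5, -0.7, 0.8]
gripper_width: -0.0
grasp_force: 0.0
```

```bash
python3 st.py; python3 -c "
from h import *
im=save('wrist','w2.png')
a=cv2.imread('pics/w2.png');b=bot.get_image('scene')[130:310,190:340,::-1]
cv2.imwrite('pics/w2b.png',np.hstack([cv2.resize(a,(440,330)),cv2.resize(b,(275,330))]))"
```

```text
[ 0.055  0.217 -1.294 -0.635 -0.062 -0.072] [0.485  0.0798 0.0704] [[-0.764, -0.07, 0.642], [-0.114, 0.993, -0.027], [-0.635, -0.094, -0.767]] 10.0 [-0.5 -0.7  0.8]
```

View pics/w2b.png

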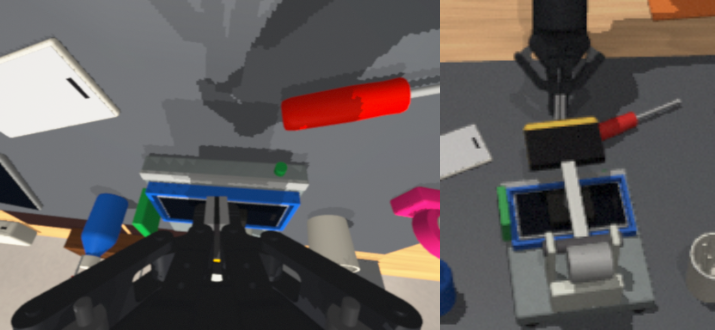

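The fingers are under the middle of the lip: in the scene crop they vanish beneath the yellow edge at about (562,122). Now I'll push up slowly along the arc.

Call:
carry_out([
  {"claw": 0,"tx": -5,"ty": 0,"tz": 0,"roll": 0},
  {"claw": 0,"tx": -5,"ty": 0,"tz": 0,"roll": 0},
  {"claw": 0,"tx": -4,"ty": 0,"tz": 0,"roll": 0},
  {"claw": 0,"tx": -5.5,"ty": -0.7,"tz": -5.5,"roll": 0},
  {"claw": 0,"tx": -5.5,"ty": -0.7,"tz": -5.5,"roll": 0},
  {"claw": 0,"tx": -5.5,"ty": -0.7,"tz": -5.5,"roll": 0},
  {"claw": 0,"tx": -5.5,"ty": -0.7,"tz": -5.5,"roll": 0},
])

```text
time: 10.8
tool_pos: [0.4988, 0.0818, 0.1138]
ee_rot: [-0.049, 0.938, -0.032, 0.342]
ft_force: [0.3, 0.8, -0.4]
gripper_width: -0.005
grasp_force: 0.0
```

```bash
python3 st.py; python3 -c "
from h import *
b=bot.get_image('scene')[130:310,190:340,::-1]
cv2.imwrite('pics/s3.png',cv2.resize(b,(450,540)))"
```

```text
[ 0.059  0.071 -1.211 -0.41  -0.065 -0.069] [0.4988 0.0818 0.1138] [[-0.761, -0.07, 0.645], [-0.114, 0.993, -0.027], [-0.638, -0.094, -0.764]] 10.8 [ 0.3  0.8 -0.4]
```

View pics/s3.png

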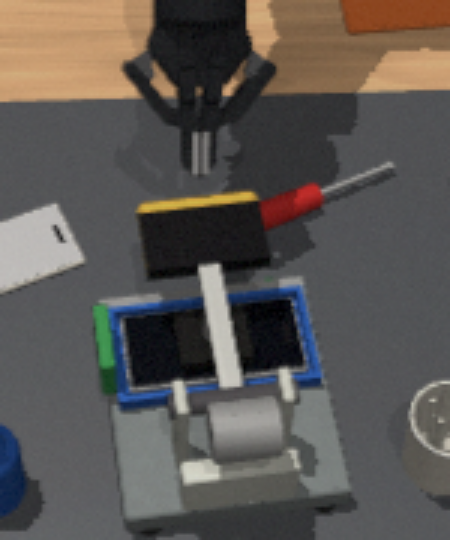

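Run:
```python
from h import *
s=bot.observe();p=s['tool_pos'];M=R.from_quat(s['ee_rot']).as_matrix()
print('tcp',proj('scene',p),'tip upper',proj('scene',p-M[:,0]*.011),'lower',proj('scene',p+M[:,0]*.011),'19back',proj('scene',p-M[:,2]*.019), proj('top',p))
for x in((.489,.08,.11),(.496,.081,.117),(.503,.082,.11)):print(x,proj('scene',x),proj('top',x))
a=bot.get_image('top')[90:230,200:320,::-1];w=bot.get_image('wrist')[:,:,::-1]
cv2.imwrite('pics/t4.png',np.hstack([cv2.resize(a,(360,420)),cv2.resize(w,(430,420))]))
```

```text
tcp [np.float64(255.7), np.float64(198.0)] tip upper [np.float64(256.4), np.float64(199.0)] lower [np.float64(255.0), np.float64(197.0)] 19back [np.float64(255.7), np.float64(190.5)] [np.float64(258.7), np.float64(183.7)]
(0.489, 0.08, 0.11) [np.float64(254.7), np.float64(195.8)] [np.float64(259.5), np.float64(187.5)]
(0.496, 0.081, 0.117) [np.float64(255.2), np.float64(196.3)] [np.float64(259.1), np.float64(184.8)]
(0.503, 0.082, 0.11) [np.float64(255.7), np.float64(200.3)] [np.float64(258.7), np.float64(182.8)]
```

View pics/t4.png

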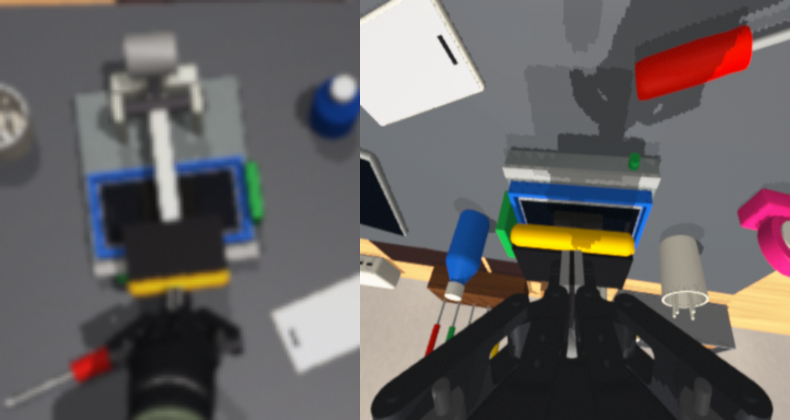

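Run:
```python
from h import *
s=bot.observe();p=s['tool_pos'];M=R.from_quat(s['ee_rot']).as_matrix()
c=bot.camera_params('wrist');m=np.array(c['mount']);print(m.round(3).tolist(),c['fx'],c['cx'],c['cy'])
T=np.eye(4);T[:3,:3]=M;T[:3,3]=p;T=T@m;print('cam',T[:3,3].round(3),T[:3,2].round(2))
def pj(P):
    q=np.linalg.inv(T)@np.append(P,1);return (round(c['fx']*q[0]/q[2]+c['cx']),round(c['fy']*q[1]/q[2]+c['cy']))
for nm,P in(('tcp',p),('tip up',p-M[:,0]*.011),('tip low',p+M[:,0]*.011),('lip',(.489,.08,.11)),('lipL',(.4835,.13,.11)),('lipR',(.4945,.03,.11)),('base front mid low',(.522,.084,0)),('base front top',(.522,.084,.03))): print(nm,pj(np.array(P)))
w=bot.get_image('wrist');S=bot.get_image('scene');t=bot.get_image('top')
for n,im in(('w',w),('s',S),('t',t)):
    h=cv2.inRange(cv2.cvtColor(im,cv2.COLOR_RGB2HSV),(20,100,80),(35,255,255))
    for k in cv2.findContours(h,0,1)[0]:
        if cv2.contourArea(k)>60:print(n,cv2.boxPoints(cv2.minAreaRect(k)).round(1).tolist())
cv2.imwrite('pics/w5.png',cv2.resize(w[190:300,190:390,::-1],(800,440),interpolation=2))
```

```text
[[-0.001, -0.955, -0.296, 0.076], [1.0, -0.001, 0.001, -0.0], [-0.001, -0.296, 0.955, -0.166], [0.0, 0.0, 0.0, 1.0]] 268.57484475210543 251.85965199103921 191.46504327300954
cam [0.334 0.078 0.191] [ 0.84  0.01 -0.54]
tcp (252, 227)
tip up (252, 242)
tip low (252, 212)
lip (251, 215)
lipL (330, 220)
lipR (175, 210)
base front mid low (263, 131)
base front top (261, 154)
w [[152.5, 323.5], [164.0, 312.0], [168.5, 316.5], [157.0, 328.0]]
w [[413.20001220703125, 295.6000061035156], [417.0, 258.20001220703125], [514.7000122070312, 268.0], [511.0, 305.3999938964844]]
w [[315.8999938964844, 261.0], [316.5, 255.8000030517578], [357.5, 260.6000061035156], [356.8999938964844, 265.79998779296875]]
w [[467.8999938964844, 261.8999938964844], [469.3999938964844, 247.10000610351562], [512.5, 251.60000610351562], [511.0, 266.29998779296875]]
w [[40.599998474121094, 251.3000030517578], [42.20000076293945, 239.6999969482422], [84.5, 245.3000030517578], [82.9000015258789, 257.0]]
w [[-1.2000000476837158, 229.60000610351562], [0.10000000149011612, 219.5], [27.299999237060547, 222.89999389648438], [26.0
[... 164 characters left out ...]
369.0], [372.0, 369.0], [372.0, 383.0], [342.0, 383.0]]
s [[462.0, 215.0], [511.0, 215.0], [511.0, 311.0], [462.0, 311.0]]
s [[234.6999969482422, 197.3000030517578], [274.70001220703125, 192.6999969482422], [275.20001220703125, 196.5], [235.10000610351562, 201.10000610351562]]
t [[241.6999969482422, 183.89999389648438], [275.79998779296875, 178.89999389648438], [276.6000061035156, 184.0], [242.5, 189.10000610351562]]
t [[42.900001525878906, 180.8000030517578], [44.900001525878906, 100.80000305175781], [94.5999984741211, 102.0999984741211], [92.5, 182.10000610351562]]
t [[188.89999389648438, 49.29999923706055], [206.8000030517578, 47.0], [208.5, 60.79999923706055], [190.60000610351562, 63.0]]
```

View pics/w5.png

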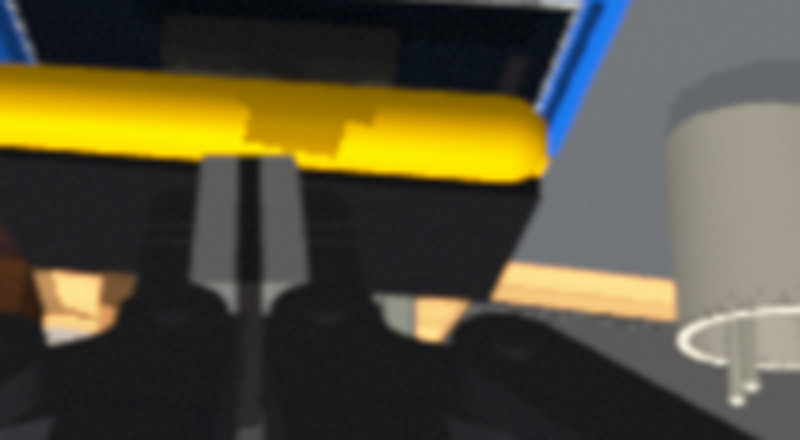

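The lip has not moved. In three views the real fingertips lie about 27 mm short of the nominal TCP along the tool axis, at scene (257,187) against a predicted (256,198), so the fingers passed in front of the lip. I'll back off and go 27 mm deeper.

Call:
carry_out([
  {"claw": 0,"tx": 0,"ty": 0,"tz": -10,"roll": 0},
  {"claw": 0,"tx": 14,"ty": 0.6,"tz": -1,"roll": 0},
  {"claw": 0,"tx": 14,"ty": 0.6,"tz": -1,"roll": 0},
  {"claw": 0,"tx": 11,"ty": 0.6,"tz": 0,"roll": 0},
])

```text
time: 11.5
tool_pos: [0.4631, 0.0805, 0.0978]
ee_rot: [-0.049, 0.939, -0.033, 0.338]
ft_force: [-2.9, -0.8, -0.2]
gripper_width: 0.0
grasp_force: 0.0
```

```bash
cat > st.py <<'E'
from h import *
s=bot.observe();p=s['tool_pos'];M=R.from_quat(s['ee_rot']).as_matrix()
print(np.round(s['joint_pos'],2),p.round(4),'tip',(p-.027*M[:,2]).round(4),M.round(3).tolist(),round(s['time'],2),np.round(s['ft_force'],1))
C=np.array([.497,.081,.110])-p; print('bar: perp clearance mm',1e3*(C@-M[:,0])-18,'tip past contact mm',-1e3*(C@M[:,2])-27)
E
python3 st.py
```

```text
[ 0.06  0.07 -1.3  -0.48 -0.07 -0.07] [0.4631 0.0805 0.0978] tip [0.4459 0.0812 0.1186] [[-0.767, -0.069, 0.638], [-0.114, 0.993, -0.029], [-0.631, -0.094, -0.77]] 11.5 [-2.9 -0.8 -0.2]
bar: perp clearance mm 15.773777891370152 tip past contact mm -39.24375309574011
```

Call:
carry_out([
  {"claw": 0,"tx": 0,"ty": 0,"tz": 15,"roll": 0},
  {"claw": 0,"tx": 0,"ty": 0,"tz": 15,"roll": 0},
  {"claw": 0,"tx": 0,"ty": 0,"tz": 15,"roll": 0},
  {"claw": 0,"tx": 0,"ty": 0,"tz": 15,"roll": 0},
])

```text
time: 11.9
tool_pos: [0.5029, 0.0789, 0.0519]
ee_rot: [-0.049, 0.939, -0.033, 0.339]
ft_force: [0.2, -0.6, -0.4]
gripper_width: 0.001
grasp_force: 0.0
```

```bash
python3 st.py
```

```text
[ 0.05  0.31 -1.27 -0.7  -0.06 -0.08] [0.5029 0.0789 0.0519] tip [0.4857 0.0797 0.0726] [[-0.766, -0.069, 0.639], [-0.114, 0.993, -0.028], [-0.633, -0.094, -0.769]] 11.9 [ 0.2 -0.6 -0.4]
bar: perp clearance mm 14.47072779561831 tip past contact mm 21.5488967978038
```

Now I'll move to contact, with a first small lift, and check the lip numerically.

Call:
carry_out([
  {"claw": 0,"tx": -5,"ty": 0,"tz": 0,"roll": 0},
  {"claw": 0,"tx": -5,"ty": 0,"tz": 0,"roll": 0},
  {"claw": 0,"tx": -5,"ty": 0,"tz": 0,"roll": 0},
  {"claw": 0,"tx": -5.5,"ty": -0.7,"tz": -5,"roll": 0},
  {"claw": 0,"tx": -5.5,"ty": -0.7,"tz": -5,"roll": 0},
  {"claw": 0,"tx": -5.5,"ty": -0.7,"tz": -5,"roll": 0},
])

```text
time: 12.5
tool_pos: [0.5146, 0.0808, 0.084]
ee_rot: [-0.049, 0.94, -0.033, 0.337]
ft_force: [-4.4, -0.6, -1.6]
gripper_width: 0.001
grasp_force: 2.0
```

```bash
cat > lip.py <<'E'
from h import *
for n,b in(('scene',(200,120,310,290)),('top',(200,80,300,220))):
    im=bot.get_image(n); h=cv2.inRange(cv2.cvtColor(im,cv2.COLOR_RGB2HSV),(20,100,80),(35,255,255)); x0,y0,x1,y1=b
    for k in cv2.findContours(np.ascontiguousarray(h[y0:y1,x0:x1]),0,1,offset=(x0,y0))[0]:
        if cv2.contourArea(k)>10: print(n,cv2.minAreaRect(k))
# predicted lip position per angle
c=np.array([.672,.101,.110]);ex=np.array([.9936,.113,0])
for a in range(0,101,10):
    P=c-ex*.183*np.cos(np.radians(a))+[0,0,.183*np.sin(np.radians(a))]; print(a,proj('scene',P),proj('top',P),end=' ')
E
python3 st.py; python3 lip.py
```

```text
[ 0.05  0.19 -1.21 -0.52 -0.06 -0.07] [0.5146 0.0808 0.084 ] tip [0.4974 0.0815 0.1048] [[-0.768, -0.07, 0.637], [-0.114, 0.993, -0.029], [-0.63, -0.094, -0.771]] 12.5 [-4.4 -0.6 -1.6]
bar: perp clearance mm -15.09766226144321 tip past contact mm 4.289839039241041
scene ((255.37078857421875, 192.3803253173828), (4.279300212860107, 41.302886962890625), 83.41805267333984)
top ((258.6092224121094, 182.42832946777344), (5.08259391784668, 33.35817337036133), 83.2901611328125)
0 [np.float64(254.8), np.float64(196.2)] [np.float64(259.4), np.float64(187.1)] 10 [np.float64(255.2), np.float64(189.2)] [np.float64(259.0), np.float64(184.7)] 20 [np.float64(255.9), np.float64(184.0)] [np.float64(258.4), np.float64(180.3)] 30 [np.float64(257.1), np.float64(180.8)] [np.float64(257.6), np.float64(173.9)] 40 [np.float64(258.6), np.float64(179.8)] [np.float64(256.4), np.float64(165.5)] 50 [np.float64(260.5), np.float64(181.3)] [np.float64(255.1), np.float64(155.5)] 60 [np.float64(262.7), np.float64(185.5)] [np.float64(253.6), np.float64(144.1)] 70 [np.float64(265.3), np.float64(192.3)] [np.float64(251.9), np.float64(131.9)] 80 [np.float64(268.0), np.float64(201.9)] [np.float64(250.2), np.float64(119.3)] 90 [np.float64(270.9), np.float64(214.0)] [np.float64(248.6), np.float64(106.9)] 100 [np.float64(273.8), np.float64(228.3)] [np.float64(247.1), np.float64(95.5)]
```

The lip has risen about 7° and follows the fingers, with 4.7 N on the tool. I'll continue steadily along the arc.

Call:
carry_out([
  {"claw": 0,"tx": -6,"ty": -0.6,"tz": -5,"roll": 0},
  {"claw": 0,"tx": -6.2,"ty": -0.6,"tz": -4.3,"roll": 0},
  {"claw": 0,"tx": -6.2,"ty": -0.6,"tz": -4.3,"roll": 0},
  {"claw": 0,"tx": -6.2,"ty": -0.6,"tz": -4.3,"roll": 0},
  {"claw": 0,"tx": -6.2,"ty": -0.6,"tz": -4.3,"roll": 0},
  {"claw": 0,"tx": -7,"ty": -0.5,"tz": -3.3,"roll": 0},
  {"claw": 0,"tx": -7,"ty": -0.5,"tz": -3.3,"roll": 0},
  {"claw": 0,"tx": -7,"ty": -0.5,"tz": -3.3,"roll": 0},
  {"claw": 0,"tx": -7,"ty": -0.5,"tz": -3.3,"roll": 0},
])

```text
time: 13.5
tool_pos: [0.5399, 0.0835, 0.15]
ee_rot: [-0.049, 0.939, -0.033, 0.339]
ft_force: [-0.3, -0.4, -0.2]
gripper_width: -0.001
grasp_force: 0.4
```

```bash
python3 st.py; python3 lip.py|head -4
```

```text
[ 0.06  0.04 -1.07 -0.23 -0.07 -0.07] [0.5399 0.0835 0.15  ] tip [0.5226 0.0843 0.1707] [[-0.766, -0.069, 0.64], [-0.114, 0.993, -0.028], [-0.633, -0.094, -0.768]] 13.5 [-0.3 -0.4 -0.2]
bar: perp clearance mm -76.43139442278708 tip past contact mm -30.349310524168143
scene ((257.3388366699219, 182.58984375), (6.131515979766846, 43.40317916870117), 83.48019409179688)
top ((257.65325927734375, 170.32847595214844), (6.227910041809082, 35.45705795288086), 83.41805267333984)
0 [np.float64(254.8), np.float64(196.2)] [np.float64(259.4), np.float64(187.1)] 10 [np.float64(255.2), np.float64(189.2)] [np.float64(259.0), np.float64(184.7)] 20 [np.float64(255.9), np.float64(184.0)] [np.float64(258.4), np.float64(180.3)] 30 [np.float64(257.1), np.float64(180.8)] [np.float64(257.6), np.float64(173.9)] 40 [np.float64(258.6), np.float64(179.8)] [np.float64(256.4), np.float64(165.5)] 50 [np.float64(260.5), np.float64(181.3)] [np.float64(255.1), np.float64(155.5)] 60 [np.float64(262.7), np.float64(185.5)] [np.float64(253.6), np.float64(144.1)] 70 [np.float64(265.3), np.float64(192.3)] [np.float64(251.9), np.float64(131.9)] 80 [np.float64(268.0), np.float64(201.9)] [np.float64(250.2), np.float64(119.3)] 90 [np.float64(270.9), np.float64(214.0)] [np.float64(248.6), np.float64(106.9)] 100 [np.float64(273.8), np.float64(228.3)] [np.float64(247.1), np.float64(95.5)]
```

Call:
carry_out([
  {"claw": 0,"tx": -7.3,"ty": -0.4,"tz": -2.1,"roll": 0},
  {"claw": 0,"tx": -7.3,"ty": -0.4,"tz": -2.1,"roll": 0},
  {"claw": 0,"tx": -7.3,"ty": -0.4,"tz": -2.1,"roll": 0},
  {"claw": 0,"tx": -7.3,"ty": -0.4,"tz": -2.1,"roll": 0},
  {"claw": 0,"tx": -7.5,"ty": -0.3,"tz": -0.7,"roll": 0},
  {"claw": 0,"tx": -7.5,"ty": -0.3,"tz": -0.7,"roll": 0},
  {"claw": 0,"tx": -7.5,"ty": -0.3,"tz": -0.7,"roll": 0},
  {"claw": 0,"tx": -7.5,"ty": -0.3,"tz": -0.7,"roll": 0},
  {"claw": 0,"tx": -7,"ty": 0,"tz": 0.7,"roll": 0},
  {"claw": 0,"tx": -7,"ty": 0,"tz": 0.7,"roll": 0},
])

```text
time: 14.6
tool_pos: [0.5903, 0.0893, 0.2036]
ee_rot: [-0.049, 0.939, -0.033, 0.339]
ft_force: [-0.1, 0.5, -0.2]
gripper_width: 0.002
grasp_force: 0.1
```

```bash
python3 st.py; python3 lip.py|head -3|cut -c1-120
```

```text
[ 0.07  0.02 -0.89 -0.03 -0.07 -0.06] [0.5903 0.0893 0.2036] tip [0.573  0.0901 0.2244] [[-0.766, -0.069, 0.639], [-0.114, 0.993, -0.028], [-0.633, -0.094, -0.768]] 14.6 [-0.1  0.5 -0.2]
bar: perp clearance mm -149.64317422309122 tip past contact mm -39.55125531518049
scene ((260.94940185546875, 184.53250122070312), (7.120672702789307, 46.37841796875), 83.82982635498047)
top ((254.56704711914062, 147.60366821289062), (6.184166431427002, 37.21542739868164), 83.6598129272461)
0 [np.float64(254.8), np.float64(196.2)] [np.float64(259.4), np.float64(187.1)] 10 [np.float64(255.2), np.float64(189.2)
```

It is past the balance point, at about 55°. I'll hold still and let it tip by itself.

Call:
carry_out([
  {"claw": 0,"tx": -5,"ty": 0,"tz": 0},
  {"claw": 0,"tx": 0,"ty": 0,"tz": 0},
  {"claw": 0,"tx": 0},
  {"claw": 0,"tx": 0},
  {"claw": 0,"tx": 0},
  {"claw": 0,"tx": 0},
  {"claw": 0,"tx": 0},
  {"claw": 0,"tx": 0},
  {"claw": 0,"tx": 0},
  {"claw": 0,"tx": 0},
])

```text
invalid input
```

```bash
python3 st.py; python3 lip.py|head -3|cut -c1-120
```

```text
[ 0.07  0.02 -0.88 -0.03 -0.07 -0.06] [0.5912 0.0894 0.2044] tip [0.5739 0.0902 0.2251] [[-0.765, -0.069, 0.641], [-0.114, 0.993, -0.028], [-0.634, -0.094, -0.767]] 14.7 [-0.6 -0.1  0.2]
bar: perp clearance mm -150.8277790308943 tip past contact mm -39.329991379843655
scene ((261.36297607421875, 185.1986541748047), (7.275592803955078, 47.055809020996094), 83.9909896850586)
top ((254.10919189453125, 145.92832946777344), (5.9589033126831055, 36.4544677734375), 83.2901611328125)
0 [np.float64(254.8), np.float64(196.2)] [np.float64(259.4), np.float64(187.1)] 10 [np.float64(255.2), np.float64(189.2)
```

Call:
carry_out([
  {"claw": 0,"tx": 0,"ty": 0,"tz": 0,"roll": 0},
  {"claw": 0,"tx": 0,"ty": 0,"tz": 0,"roll": 0},
  {"claw": 0,"tx": 0,"ty": 0,"tz": 0,"roll": 0},
  {"claw": 0,"tx": 0,"ty": 0,"tz": 0,"roll": 0},
  {"claw": 0,"tx": 0,"ty": 0,"tz": -15,"roll": 0},
  {"claw": 0,"tx": 0,"ty": 0,"tz": -20,"roll": 0},
  {"claw": 0,"tx": 0,"ty": 0,"tz": -25,"roll": 0},
  {"claw": 0,"tx": 0,"ty": 0,"tz": -25,"roll": 0},
  {"claw": 0,"tx": 0,"ty": 0,"tz": 0,"roll": 0},
  {"claw": 0,"tx": 0,"ty": 0,"tz": 0,"roll": 0},
])

```text
time: 15.8
tool_pos: [0.5358, 0.0918, 0.2692]
ee_rot: [-0.049, 0.939, -0.033, 0.339]
ft_force: [0.4, -0.1, -0.2]
gripper_width: -0.004
grasp_force: 0.0
```

```bash
python3 st.py; python3 lip.py|head -3|cut -c1-120; python3 lip.py|head -3|cut -c1-120; python3 -c "
from h import *
im=bot.get_image('top');h=cv2.cvtColor(im,cv2.COLOR_RGB2HSV)
for nm,lo,hi,z in(('green',(45,100,60),(80,255,255),.076),('blue',(100,120,60),(125,255,255),.08)):
  m=cv2.inRange(h,lo,hi)[80:230,190:340]
  for k in cv2.findContours(np.ascontiguousarray(m),0,1,offset=(190,80))[0]:
    if cv2.contourArea(k)>20:
      r=cv2.minAreaRect(k);print(nm,np.round(r[0],1),[ray('top',*p,z)[:2].round(3).tolist() for p in cv2.boxPoints(r)])"
```

```text
[ 0.08 -0.19 -0.87  0.2  -0.08 -0.05] [0.5358 0.0918 0.2692] tip [0.5185 0.0925 0.2899] [[-0.765, -0.069, 0.641], [-0.114, 0.993, -0.028], [-0.634, -0.094, -0.767]] 15.8 [ 0.4 -0.1 -0.2]
bar: perp clearance mm -149.83138178037763 tip past contact mm -124.59870342492943
scene ((269.8658752441406, 214.7926788330078), (7.067617893218994, 50.57764434814453), 83.6598129272461)
top ((249.33447265625, 104.34300231933594), (12.209909439086914, 38.32392883300781), 83.2901611328125)
0 [np.float64(254.8), np.float64(196.2)] [np.float64(259.4), np.float64(187.1)] 10 [np.float64(255.2), np.float64(189.2)
scene ((271.88739013671875, 223.54266357421875), (7.127315998077393, 50.70909881591797), 83.2901611328125)
top ((248.65390014648438, 98.23076629638672), (15.256272315979004, 38.20269775390625), 82.87498474121094)
0 [np.float64(254.8), np.float64(196.2)] [np.float64(259.4), np.float64(187.1)] 10 [np.float64(255.2), np.float64(189.2)
green [284.5 153.9] [[0.628, 0.011], [0.63, -0.001], [0.566, -0.009], [0.565, 0.004]]
blue [256.1 159. ] [[0.619, 0.175], [0.635, 0.013], [0.545, 0.005], [0.529, 0.165]]
blue [311.2 126.8] [[0.661, -0.052], [0.715, -0.069], [0.699, -0.116], [0.646, -0.098]]
```

The arm is at about 97° and still settling onto the stop. I'll move across to the green-plate side and descend there, clear of the bottle.

Call:
carry_out([
  {"claw": 0,"tx": 0.5,"ty": -31.5,"tz": 3.4,"roll": 0},
  {"claw": 0,"tx": 0.5,"ty": -31.5,"tz": 3.4,"roll": 0},
  {"claw": 0,"tx": 0.5,"ty": -31.5,"tz": 3.4,"roll": 0},
  {"claw": 0,"tx": 0.5,"ty": -31.5,"tz": 3.4,"roll": 0},
  {"claw": 0,"tx": 0.5,"ty": -31.5,"tz": 3.4,"roll": 0},
  {"claw": 0,"tx": 12.2,"ty": 2.4,"tz": 34,"roll": 0},
  {"claw": 0,"tx": 12.2,"ty": 2.4,"tz": 34,"roll": 0},
  {"claw": 0,"tx": 12.2,"ty": 2.4,"tz": 34,"roll": 0},
  {"claw": 0,"tx": 12.2,"ty": 2.4,"tz": 34,"roll": 0},
  {"claw": 0,"tx": 12.2,"ty": 2.4,"tz": 34,"roll": 0},
  {"claw": 0,"tx": 0,"ty": 0,"tz": 0,"roll": 0},
])

```text
time: 17.15
tool_pos: [0.6133, -0.0644, 0.0907]
ee_rot: [-0.048, 0.941, -0.031, 0.333]
ft_force: [-1.4, -0.4, 0.3]
gripper_width: -0.001
grasp_force: 0.0
```

```bash
python3 st.py; python3 lip.py|head -3|cut -c1-120
```

```text
[-0.32  0.29 -0.98 -0.36  0.17 -0.36] [ 0.6133 -0.0644  0.0907] tip [ 0.5963 -0.0637  0.1116] [[-0.773, -0.07, 0.63], [-0.111, 0.993, -0.026], [-0.624, -0.09, -0.776]] 17.15 [-1.4 -0.4  0.3]
bar: perp clearance mm -79.66517107969318 tip past contact mm 65.0056601577162
scene ((272.5970458984375, 231.30838012695312), (7.347288131713867, 51.470733642578125), 83.1572265625)
top ((248.66925048828125, 96.85384368896484), (16.24854850769043, 38.32673263549805), 82.87498474121094)
0 [np.float64(254.8), np.float64(196.2)] [np.float64(259.4), np.float64(187.1)] 10 [np.float64(255.2), np.float64(189.2)
```

Call:
carry_out([
  {"claw": 0,"tx": 8.7,"ty": 1.5,"tz": 17.3,"roll": 0},
  {"claw": 0,"tx": 8.7,"ty": 1.5,"tz": 17.3,"roll": 0},
  {"claw": 0,"tx": 8.7,"ty": 1.5,"tz": 17.3,"roll": 0},
  {"claw": 0,"tx": 0,"ty": 0,"tz": 0,"roll": 0},
])

```text
time: 17.65
tool_pos: [0.6296, -0.0655, 0.0424]
ee_rot: [-0.049, 0.939, -0.033, 0.339]
ft_force: [-0.1, 0.2, -0.5]
gripper_width: -0.002
grasp_force: 0.0
```

```bash
python3 st.py; python3 -c "
from h import *
b=bot.get_image('scene')[130:310,160:340,::-1];t=bot.get_image('top')[80:230,200:350,::-1]
cv2.imwrite('pics/p6.png',np.hstack([cv2.resize(b,(400,400)),cv2.resize(t,(400,400))]))"
```

```text
[-0.31  0.43 -0.99 -0.53  0.17 -0.35] [ 0.6296 -0.0655  0.0424] tip [ 0.6123 -0.0647  0.0631] [[-0.765, -0.069, 0.64], [-0.114, 0.993, -0.029], [-0.633, -0.095, -0.768]] 17.65 [-0.1  0.2 -0.5]
bar: perp clearance mm -59.99324451439041 tip past contact mm 113.91534436033587
```

View pics/p6.png

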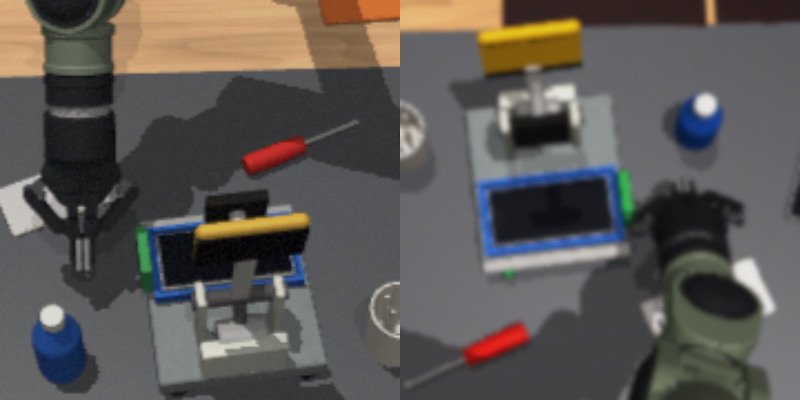

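The picture shows the arm raised on its stop with the lip at scene crop (250,240). The fingers at about (82,275) are beside the green plate at about (145,260). I'll lower 10 mm and push towards press +y.

Call:
carry_out([
  {"claw": 0,"tx": 11,"ty": 1.4,"tz": 4,"roll": 0},
  {"claw": 0,"tx": -0.3,"ty": 10,"tz": -1,"roll": 0},
  {"claw": 0,"tx": -0.3,"ty": 10,"tz": -1,"roll": 0},
  {"claw": 0,"tx": -0.3,"ty": 10,"tz": -1,"roll": 0},
  {"claw": 0,"tx": -0.2,"ty": 5,"tz": -0.5,"roll": 0},
  {"claw": 0,"tx": -0.2,"ty": 5,"tz": -0.5,"roll": 0},
  {"claw": 0,"tx": -0.2,"ty": 5,"tz": -0.5,"roll": 0},
  {"claw": 0,"tx": -0.2,"ty": 5,"tz": -0.5,"roll": 0},
  {"claw": 0,"tx": -0.2,"ty": 5,"tz": -0.5,"roll": 0},
])

```text
time: 18.65
tool_pos: [0.6179, -0.0102, 0.0321]
ee_rot: [-0.049, 0.939, -0.033, 0.339]
ft_force: [0.0, -2.1, 2.6]
gripper_width: -0.003
grasp_force: 1.9
```

```bash
cat > tr.py <<'E'
from h import *
im=bot.get_image('top');h=cv2.cvtColor(im,cv2.COLOR_RGB2HSV)
for nm,lo,hi,z in(('green',(45,100,60),(80,255,255),.076),('blue',(100,120,60),(125,255,255),.045)):
  m=cv2.inRange(h,lo,hi)[130:185,170:300]
  for k in cv2.findContours(np.ascontiguousarray(m),0,1,offset=(170,130))[0]:
    if cv2.contourArea(k)>20:
      r=cv2.minAreaRect(k);print(nm,np.round(r[0],1),[ray('top',*p,z)[:2].round(3).tolist() for p in cv2.boxPoints(r)])
E
python3 st.py|head -1; python3 tr.py
```

```text
[-0.18  0.45 -1.04 -0.61  0.09 -0.25] [ 0.6179 -0.0102  0.0321] tip [ 0.6006 -0.0094  0.0528] [[-0.765, -0.069, 0.64], [-0.113, 0.993, -0.029], [-0.634, -0.095, -0.768]] 18.65 [ 0.  -2.1  2.6]
green [278.4 151.4] [[0.625, 0.028], [0.627, 0.015], [0.585, 0.011], [0.583, 0.024]]
blue [250.3 159.4] [[0.626, 0.197], [0.643, 0.029], [0.551, 0.02], [0.534, 0.188]]
```

The tray moves with the fingers and the force is about 3 N. I'll continue.

Call:
carry_out([
  {"claw": 0,"tx": -0.1,"ty": 5,"tz": -0.5,"roll": 0},
  {"claw": 0,"tx": -0.1,"ty": 5,"tz": -0.5,"roll": 0},
  {"claw": 0,"tx": -0.1,"ty": 5,"tz": -0.5,"roll": 0},
  {"claw": 0,"tx": -0.1,"ty": 5,"tz": -0.5,"roll": 0},
  {"claw": 0,"tx": -0.1,"ty": 5,"tz": -0.5,"roll": 0},
  {"claw": 0,"tx": -0.1,"ty": 5,"tz": -0.5,"roll": 0},
  {"claw": 0,"tx": -0.1,"ty": 5,"tz": -0.5,"roll": 0},
  {"claw": 0,"tx": -0.1,"ty": 5,"tz": -0.5,"roll": 0},
  {"claw": 0,"tx": -0.1,"ty": 5,"tz": -0.5,"roll": 0},
  {"claw": 0,"tx": -0.1,"ty": 5,"tz": -0.5,"roll": 0},
  {"claw": 0,"tx": -0.1,"ty": 5,"tz": -0.5,"roll": 0},
  {"claw": 0,"tx": -0.1,"ty": 5,"tz": -0.5,"roll": 0},
  {"claw": 0,"tx": -0.1,"ty": 5,"tz": -0.5,"roll": 0},
])

```text
time: 20.0
tool_pos: [0.6095, 0.055, 0.0312]
ee_rot: [-0.049, 0.939, -0.033, 0.338]
ft_force: [-0.6, -1.3, 3.0]
gripper_width: -0.001
grasp_force: 1.4
```

```bash
python3 st.py|head -1; python3 tr.py
```

```text
[-0.02  0.45 -1.04 -0.62 -0.01 -0.13] [0.6095 0.055  0.0312] tip [0.5923 0.0558 0.0519] [[-0.766, -0.069, 0.639], [-0.114, 0.993, -0.028], [-0.632, -0.094, -0.769]] 20.0 [-0.6 -1.3  3. ]
green [257.3 154.1] [[0.619, 0.095], [0.622, 0.084], [0.576, 0.076], [0.574, 0.087]]
blue [229.7 162. ] [[0.621, 0.262], [0.635, 0.096], [0.542, 0.088], [0.528, 0.252]]
```

Call:
carry_out([
  {"claw": 0,"tx": -0.1,"ty": 3,"tz": -0.3,"roll": 0},
  {"claw": 0,"tx": -0.1,"ty": 3,"tz": -0.3,"roll": 0},
  {"claw": 0,"tx": 0,"ty": 2,"tz": -0.2,"roll": 0},
  {"claw": 0,"tx": 0,"ty": 1.5,"tz": -0.2,"roll": 0},
  {"claw": 0,"tx": 0,"ty": 1,"tz": -0.1,"roll": 0},
])

```text
time: 20.55
tool_pos: [0.6082, 0.0652, 0.0311]
ee_rot: [-0.049, 0.939, -0.033, 0.338]
ft_force: [-0.6, -2.0, 1.7]
gripper_width: -0.003
grasp_force: 1.1
```

```bash
python3 st.py|head -1; python3 tr.py
```

```text
[ 0.    0.45 -1.04 -0.62 -0.03 -0.11] [0.6082 0.0652 0.0311] tip [0.591  0.066  0.0519] [[-0.766, -0.069, 0.639], [-0.114, 0.993, -0.028], [-0.632, -0.094, -0.769]] 20.55 [-0.6 -2.   1.7]
green [254.4 154.6] [[0.62, 0.103], [0.621, 0.09], [0.573, 0.086], [0.572, 0.099]]
blue [226.6 162.4] [[0.62, 0.272], [0.634, 0.106], [0.54, 0.098], [0.526, 0.262]]
```

Not at the stop yet, at about 93 mm. I'll make small steps until the force rises.

Call:
carry_out([
  {"claw": 0,"tx": 0,"ty": 1,"tz": -0.1,"roll": 0},
  {"claw": 0,"tx": 0,"ty": 1,"tz": -0.1,"roll": 0},
  {"claw": 0,"tx": 0,"ty": 1,"tz": -0.1,"roll": 0},
])

```text
time: 20.9
tool_pos: [0.608, 0.0672, 0.0312]
ee_rot: [-0.048, 0.939, -0.034, 0.338]
ft_force: [-0.7, -5.3, 2.4]
gripper_width: -0.003
grasp_force: 2.5
```

Call:
carry_out([
  {"claw": 0,"tx": 0,"ty": 1,"tz": -0.1,"roll": 0},
  {"claw": 0,"tx": 0,"ty": 1,"tz": -0.1,"roll": 0},
])

```text
time: 21.1
tool_pos: [0.6078, 0.0681, 0.0313]
ee_rot: [-0.048, 0.939, -0.035, 0.339]
ft_force: [-2.3, -9.3, 4.2]
gripper_width: -0.002
grasp_force: 4.2
```

The force rises to 9 N with the motion blocked, so this is the stop. One more small nudge, then back off to the right and up.

Call:
carry_out([
  {"claw": 0,"tx": 0,"ty": 1,"tz": 0,"roll": 0},
  {"claw": 0,"tx": 0,"ty": 0,"tz": 0,"roll": 0},
])

```text
time: 21.3
tool_pos: [0.6077, 0.0683, 0.0314]
ee_rot: [-0.047, 0.939, -0.036, 0.339]
ft_force: [-1.8, -10.6, 5.7]
gripper_width: -0.0
grasp_force: 4.9
```

Call:
carry_out([
  {"claw": 0,"tx": 0,"ty": -5,"tz": 0.5,"roll": 0},
  {"claw": 0,"tx": 0.2,"ty": -10,"tz": 1,"roll": 0},
  {"claw": 0,"tx": 0.2,"ty": -15,"tz": 1.5,"roll": 0},
  {"claw": 0,"tx": 0,"ty": 0,"tz": -30,"roll": 0},
  {"claw": 0,"tx": 0,"ty": 0,"tz": -40,"roll": 0},
  {"claw": 0,"tx": 0,"ty": 0,"tz": -40,"roll": 0},
  {"claw": 0,"tx": 0,"ty": -20,"tz": -30,"roll": 0},
  {"claw": 0,"tx": 0,"ty": -30,"tz": -30,"roll": 0},
  {"claw": 0,"tx": 0,"ty": -40,"tz": -20,"roll": 0},
  {"claw": 0,"tx": 0,"ty": 0,"tz": 0,"roll": 0},
  {"claw": 0,"tx": 0,"ty": 0,"tz": 0,"roll": 0},
])

```text
time: 22.4
tool_pos: [0.4965, -0.0445, 0.1867]
ee_rot: [-0.047, 0.939, -0.033, 0.339]
ft_force: [-0.6, -0.5, 0.2]
gripper_width: -0.001
grasp_force: 0.0
```

```bash
python3 st.py|head -1; python3 tr.py; python3 lip.py|head -2; python3 -c "
from h import *
b=bot.get_image('scene')[120:340,30:430,::-1];t=bot.get_image('top')[80:260,130:430,::-1]
cv2.imwrite('pics/p7.png',np.vstack([cv2.resize(b,(540,297)),cv2.resize(t,(540,300))]))"
```

```text
[-0.38 -0.17 -1.1  -0.04  0.21 -0.4 ] [ 0.4965 -0.0445  0.1867] tip [ 0.4792 -0.0436  0.2075] [[-0.765, -0.066, 0.641], [-0.111, 0.993, -0.03], [-0.634, -0.094, -0.767]] 22.4 [-0.6 -0.5  0.2]
green [254.1 157.5] [[0.617, 0.103], [0.618, 0.093], [0.558, 0.088], [0.557, 0.098]]
blue [226.5 162. ] [[0.62, 0.274], [0.637, 0.106], [0.544, 0.096], [0.526, 0.263]]
scene ((273.353271484375, 231.2284698486328), (7.259527683258057, 51.46622848510742), 83.41805267333984)
top ((248.56707763671875, 96.6036605834961), (16.123004913330078, 38.31974792480469), 83.6598129272461)
```

View pics/p7.png

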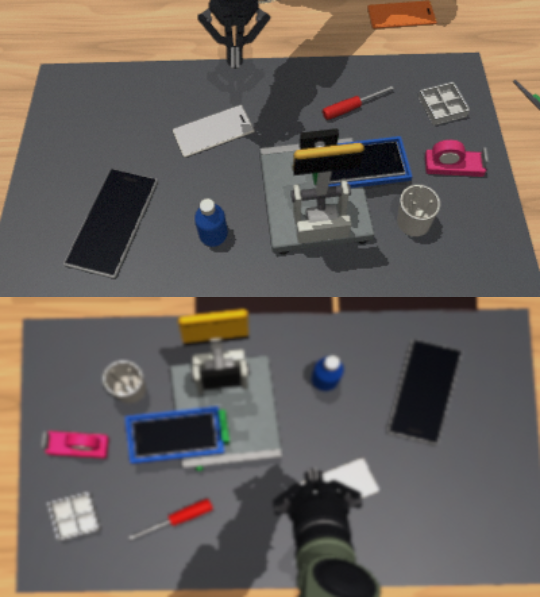

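The tray is out at its stop: the plate moved about 94.5 mm, and the stop was confirmed by the force. The phone lies in the tray at about (175,435), the arm is leaning back, and the bystanders look undisturbed with the robot clear of everything. Handing in.

```bash
python3 -c "
from workcell import bot
print(bot.hand_in())"
```

```text
the job is handed in; nothing more can be done
None
```

I handed the job in at about 22.6 s: the press arm is leaning back on its stop, the tray is out against its own stop with the phone in it, and the other things on the bench look undisturbed; the judge's verdict was not shown.

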